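# Nest the graded scoop trays on the microscopy desk

### The arm

A 6-joint arm with a two-finger parallel gripper is mounted at the origin on the work surface. World frame = base frame: x ahead of the robot, y to its left, z up, the work surface at z = 0. Lengths are in mm, angles in degrees, forces in N, time in s.
With the tool pointing down it reaches from about 300 to 850 mm from the base axis. Payload 4.2 kg.
Tool frame: the origin (TCP) lies midway between the tips of the shut fingers; the grasp point (between the pads) lies 19 mm behind it; z points along the fingers, y is the line along which they close (so a half turn about z gives the same grasp; the last joint's range is limited). The gripper opens to 91 mm and grips with 3 to 60 N. Pads are 32 mm wide; open, the fingers measure 118 mm over their backs; the gripper's body (76 mm by 178 mm) begins 60 mm behind the grasp point.
Start: joints at [66.005, 18.312, 89.639, -0, 72.044, -1.146], TCP at [223.284, 529.894, 213.976] pointing down, gripper open.
Joint ranges: [-177.97, 177.97], [-48.28, 115.42], [12.27, 149.76], [-77.06, 257.06], [2.81, 150.46], [-146.56, 146.56]. Speed limits (degrees/s): [147.25, 147.25, 180, 180, 180, 180].

### API

Orientations are given as [roll, pitch, yaw] about the fixed x, y, z axes, in that order (R = Rz(yaw) Ry(pitch) Rx(roll)).
In Python, from workcell import env gives the robot as it stands.
- The arm moves only by the tool send_rows, never from a script. Its argument "steps" is a list that holds one entry, the list of rows, each a list of 5 numbers: the shift along the tool's x, y, z scaled (see below), then the turn about the tool's z scaled (see below), then the opening, from 0 (shut) to 1 (fully open). In form: [[[dx, dy, dz, yaw, fingers], ...]]. A call has 1 to 5 rows; each row shifts and turns the commanded pose from where the row before left it, along the tool's axes as they then stand; what a row does not reach is not made up. The controller multiplies each number of a shift by 0.04 m and each number of a turn by 0.12 rad. A row lasts 1/12 s, in which the tool goes at most 41.7 mm and 7.16 degrees, less where a joint would pass 70% of its speed; a pose out of reach is approached as far as the arm can. A call with a number of a shift or a turn outside -1 to 1 is refused whole. A call with a gripper value outside its range is refused whole. The fingers move at their own pace and stop on an object; "squeeze" is the grip in N (left out, the last holds). Time passes only in rows, so rows that do not move let the fingers close. It gives the time, the measured TCP pose, the force, the opening and the grip force at its end, in the units of the state.
- env.state(): the state, without advancing time (a new reading comes with each control period).
- env.grab_frame(name): name is "scene" or "top"; returns a dict with "pixels" (384x512x3 uint8, red, green, blue), "depth" (384x512 float32, mm along the optical axis (not along the pixel's ray), 0 where there is no reading), "intrinsics" (3x3 intrinsics, pixels), "cam_to_world" (4x4, takes a point from camera to world coordinates). Camera axes: x right, y down, z forward; pixel columns grow to the right and rows downward; lengths in mm; the calibration is good to about 2 mm. A picture is of the moment at which its call begins.
- env.job_done(): hands the job in; it is judged then, once.
The state is a dict: "time_s": time; "qpos": joint angles; "qvel": joint speeds; "effort": joint torques, N m; "ee_pos": TCP position; "ee_rot": TCP orientation; "force": force on the tool from outside, world axes, zero at the start; "torque": the same for the moment, N m; "gripper_width": finger opening in mm; "gripper_force": force on a finger pad.
Only numpy, scipy, OpenCV 4.12 (cv2) and the standard library are available. Lean on these libraries where they do the work, as an engineer would, in place of code of your own. Each camera call takes 0.05 s, during which the arm holds its last target. There are 200 camera calls.

### The job

Put the three steel scoop trays away as one nest: slide the smallest into the middle-sized one and the middle-sized one into the largest, each closed end first and pushed fully home against the closed end of the next. Keep the trays level on the desk: slide them, do not lift or tip them, and leave the other things on the desk where they are.

Things in the scene. Friction and masses are not known exactly. Their poses are not given: they have to be found in the camera images.
- large_tray: The largest of 3 like steel scoop trays, open on top and at one end: 150 long, 106 wide, walls 46 high, 3 thick, floor 2.5 thick, 900 g. Origin: centre of underside; x runs to the closed end (x = 75; open end at -75). Closed end: upright corners cut 12 at 45 deg, underside rises 5 over the last 18 (a toe). Central, open end roughly to the robot (all sizes mm).
- middle_tray: The middle one of 3 like steel scoop trays, open on top and at one end: 128 long, 88 wide, walls 40 high, 3 thick, floor 2.5 thick, 450 g. Origin: centre of underside; x runs to the closed end (x = 64; open end at -64). Closed end: upright corners cut 12 at 45 deg, underside rises 5 over the last 18 (a toe). Starts left or right; 6 to spare each side in the large one (all mm).
- small_tray: The smallest of 3 like steel scoop trays, open on top and at one end: 105 long, 70 wide, walls 34 high, 3 thick, floor 2.5 thick, 300 g. Origin: centre of underside; x runs to the closed end (x = 52.5; open end at -52.5). Closed end: upright corners cut 12 at 45 deg, underside rises 5 over the last 18 (a toe). Starts left or right; 6 to spare each side in the middle one (all mm).
- large_tray_stop (a point): Point in the large tray: middle of the inner face of its closed end, level with the top of its floor, 72 mm from the tray's origin along its x; axes as the tray's
- middle_tray_end (a point): Point on the middle tray: middle of the outer face of its closed end, level with its underside, 64 mm from its origin along its x
- middle_tray_stop (a point): Point in the middle tray: middle of the inner face of its closed end, level with the top of its floor, 61 mm from its origin along its x; axes as the tray's
- small_tray_end (a point): Point on the small tray: middle of the outer face of its closed end, level with its underside, 52.5 mm from its origin along its x
- oil_bottle: Bystander: amber glass bottle with black cap, 32 mm across, 75 mm high, standing beyond the trays; origin at the centre of its underside
- stain_jar: Bystander: clear glass jar with white lid, 52 mm across, 85 mm high, standing beyond the trays; origin at the centre of its underside
- slide_box: Bystander: grey and white box of slides, 92 x 177 x 35 mm, behind the large tray; origin at the centre of its underside
- mouse: Bystander: black computer mouse, about 82 x 64 x 34 mm; origin under it near its middle
- pen: Bystander: black marker pen lying to the left of the trays, 130 x 11 x 11 mm; origin at the centre of its underside
- counter: Bystander: steel hand tally counter, 55 x 45 x 38 mm; origin at the centre of its underside
Not all that is in view belongs to the job. Leave any orange or red look-alike of the small_tray alone.

How it is judged:
By the outcome, as a careful person would: the job done as asked, in the order asked, and still so for the second after the job is handed in, with the robot touching nothing.
It also fails if it takes over 70 s, if anything falls off the work surface, if the arm or the gripper's body presses on something with over 40 N, if the wrist force passes 120 N, or if a joint passes its speed limit or range.

## Working session

There is one attempt and no reset: what is moved stays moved. The work goes in short steps, Python scripts to look and compute and a tool call to move; the robot and the scene stay as the last step left them, time stands still between calls to the robot, and variables do not carry over. Pictures are saved under pics/ and viewed, at most 10 in all, crops included, and the job is handed in when it is done.

Besides the shell and the picture viewer there is one more tool, called after "Emit:" in YAML: its name, and indented under it one key for each argument. send_rows: Moves the arm, as the interface text tells. Shifts and turns lie within -1 to 1; 1 stands for 0.04 m of shift or 0.12 rad of turn. Its arguments: {"type":"object","properties":{"steps":{"type":"array"},"squeeze":{"type":"number"}},"required":["steps"]}

```bash
mkdir -p pics; ls; cat > h.py <<'E'
import numpy as np, cv2
from workcell import env
def grab(n):
    f=env.grab_frame(n); f['pixels']=np.asarray(f['pixels']); return f
def save(f,p,crop=None,s=1):
    im=f['pixels'][...,::-1]
    if crop: a,b,c,d=crop; im=im[b:d,a:c]
    cv2.imwrite(p,cv2.resize(im,None,fx=s,fy=s,interpolation=cv2.INTER_CUBIC))
def world(f):
    K=np.array(f['intrinsics']);T=np.array(f['cam_to_world']);d=np.asarray(f['depth'])
    v,u=np.mgrid[:d.shape[0],:d.shape[1]]
    P=np.stack([(u-K[0,2])/K[0,0]*d,(v-K[1,2])/K[1,1]*d,d],-1)
    return P@T[:3,:3].T+T[:3,3]
E
python3 - <<'E'
from h import *
t=grab('top');s=grab('scene')
im=np.hstack([t['pixels'],s['pixels']])[...,::-1]
cv2.imwrite('pics/a.png',t['pixels'][...,::-1]);cv2.imwrite('pics/b.png',s['pixels'][...,::-1])
np.savez('f0.npz',tp=t['pixels'],td=t['depth'],tk=t['intrinsics'],tt=t['cam_to_world'])
print(np.round(t['cam_to_world'],3),np.round(s['cam_to_world'],3),t['intrinsics']);print(env.state())
E
```

```text
pics
[[ 2.100000e-02 -9.840000e-01  1.790000e-01  4.061640e+02]
 [-1.000000e+00 -2.100000e-02  0.000000e+00  6.940900e+01]
 [ 3.000000e-03 -1.790000e-01 -9.840000e-01  1.073031e+03]
 [ 0.000000e+00  0.000000e+00  0.000000e+00  1.000000e+00]] [[ 7.460000e-01  4.420000e-01 -4.980000e-01  1.160997e+03]
 [ 6.660000e-01 -4.760000e-01  5.740000e-01 -5.928500e+02]
 [ 1.700000e-02 -7.600000e-01 -6.500000e-01  8.052020e+02]
 [ 0.000000e+00  0.000000e+00  0.000000e+00  1.000000e+00]] [[401.45996717   0.         258.70501563]
 [  0.         401.45996717 193.65084464]
 [  0.           0.           1.        ]]
{'time_s': 0.1, 'qpos': array([ 6.60061618e+01,  1.83465415e+01,  8.96978764e+01, -1.44244578e-03,
        7.20447497e+01, -1.14487455e+00]), 'qvel': array([ 0.11248384, -0.15128184, -0.12360296,  0.03964524, -0.07100234,
       -0.02847261]), 'effort': array([ 1.63350491e-03, -4.13336563e+01, -2.32509774e+01,  7.29496800e-02,
        4.21828008e-02, -5.78195522e-05]), 'ee_pos': array([223.09020333, 529.47474495, 213.22919609]), 'ee_rot': array([-1.79910823e+02, -4.10384946e-04,  1.57151482e+02]), 'force': array([-0.99452744,  0.40680337, -0.3909978 ]), 'torque': array([ 0.00185726, -0.00500755, -0.01100233]), 'gripper_force': 0.0, 'gripper_width': 91.12266636665157}
```

View pics/a.png

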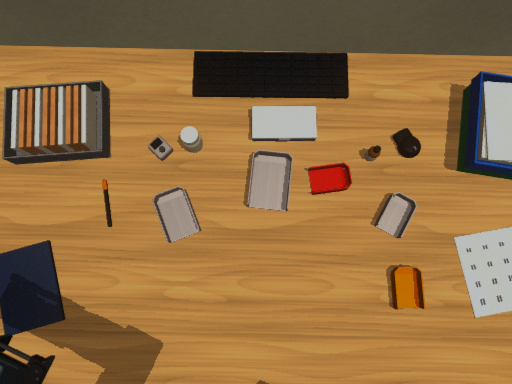

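View pics/b.png

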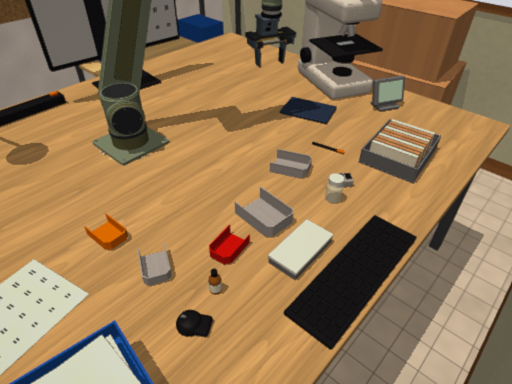

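The top view shows the steel trays: large at about (270,182), middle at (178,215) on the left and small at (396,215) on the right. Possible mix-ups are the red tray at (330,178) and the orange one at (407,288). Both are coloured look-alikes, so I'll leave them alone. Next I'll measure and check with a close crop.

```bash
cat >> h.py <<'E'
DIM={'large':(150,106,46),'middle':(128,88,40),'small':(105,70,34)}
def tray(f,P,box,name,dbg=True):
    """pose from the minimum-area rectangle of the wall-top points; closed end by wall points across the axis"""
    L,W,H=DIM[name]; a,b,c,d=box
    p=P[b:d,a:c].reshape(-1,3)
    w=p[(p[:,2]>H*0.5)&(p[:,2]<H+12)]
    (cx,cy),(l1,l2),an=cv2.minAreaRect(w[:,:2].astype(np.float32))
    an=np.radians(an)
    if l1<l2: an+=np.pi/2; l1,l2=l2,l1
    ax=np.array([np.cos(an),np.sin(an)]); 
    q=w[:,:2]-[cx,cy]; u=q@ax; v=q@[-ax[1],ax[0]]
    n1=((u>l1/2-10)&(abs(v)<W/2-15)).sum(); n0=((u<-l1/2+10)&(abs(v)<W/2-15)).sum()
    if n0>n1: ax=-ax
    if dbg: print(name,'c',np.round([cx,cy],1),'yaw',round(np.degrees(np.arctan2(ax[1],ax[0])),1),'LxW',round(l1,1),round(l2,1),'n',len(w),n0,n1,'z',np.round(np.percentile(w[:,2],[50,95]),1))
    return np.array([cx,cy]),ax,w
E
python3 - <<'E'
from h import *
z=np.load('f0.npz');f=dict(pixels=z['tp'],depth=z['td'],intrinsics=z['tk'],cam_to_world=z['tt'])
P=world(f)
print('desk z',np.median(P[250:300,150:350,2]))
for n,b in dict(large=(240,145,300,218),middle=(146,180,208,250),small=(370,187,420,245)).items(): tray(f,P,b,n)
for n,b in dict(box=(248,100,322,145),red=(304,158,356,198),bottle=(362,142,384,164),jar=(176,122,204,154),counter=(147,134,175,162)).items():
    p=P[b[1]:b[3],b[0]:b[2]].reshape(-1,3);p=p[p[:,2]>12];print(n,np.round(p.min(0)),np.round(p.max(0)))
save(f,'pics/c.png',(140,140,430,255),2.7)
E
```

```text
desk z -0.47439996992920896
large c [635.5  40.9] yaw -4.9 LxW 150.6 106.1 n 297 95 0 z [43.6 47.9]
middle c [541.  287.8] yaw 23.1 LxW 128.3 88.6 n 296 0 66 z [37.4 41.7]
small c [ 552.2 -294.7] yaw -28.3 LxW 105.7 71.3 n 266 43 0 z [30.5 35.6]
box [406. -82.  12.] [ 844.   93. 1073.]
red [ 406. -174.   12.] [ 685.   69. 1073.]
bottle [ 406. -248.   13.] [ 728.   69. 1073.]
jar [406.  69.  12.] [ 760.  276. 1073.]
counter [406.  69.  13.] [ 751.  373. 1073.]
```

View pics/c.png

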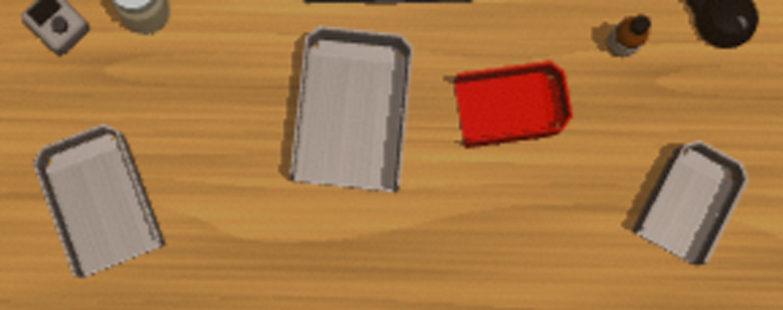

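The crop confirms the steel middle tray at left (crop px 100,200) and the steel small tray at right (690,205). Both have their closed ends up, and the red tray between them stays put.

My plan has three steps:
1. Pinch the middle tray's closed-end wall and tow it in front of the large tray, lined up with it.
2. Tow the small tray into the middle one.
3. Tow the pair into the large tray.

```bash
cat >> h.py <<'E'
def plan(wps,speed=38,start=None):
    """wps: (x,y,z,yaw,grip[,speed]); prints rows"""
    s=env.state(); p=np.array(s['ee_pos']);ya=s['ee_rot'][2]
    print('t',round(s['time_s'],2),'at',np.round(p,1),round(ya,1),'w',round(s['gripper_width'],1),'F',np.round(s['force'],1),'gf',round(s['gripper_force'],1))
    if start is not None: p=np.array(start[:3],float);ya=start[3]
    out=[]
    for w in wps:
        tp=np.array(w[:3],float);sp=w[5] if len(w)>5 else speed
        dy=(w[3]-ya+180)%360-180
        n=max(1,int(np.ceil(max(np.linalg.norm(tp-p)/sp,abs(dy)/6.8))))
        for i in range(n):
            k=n-i; d=(tp-p)/k; r=np.radians(ya); 
            u=np.round([(d[0]*np.cos(r)+d[1]*np.sin(r))/40,(d[0]*np.sin(r)-d[1]*np.cos(r))/40,-d[2]/40],2)
            t=round(-np.radians(dy)/n/.12,2)
            p=p+40*np.array([u[0]*np.cos(r)+u[1]*np.sin(r),u[0]*np.sin(r)-u[1]*np.cos(r),-u[2]])
            ya-=np.degrees(t*.12)
            out.append([*map(float,u),float(t),w[4]])
    for i in range(0,len(out),5): print('[['+','.join(str(r).replace(' ','') for r in out[i:i+5])+']]')
E
python3 - <<'E'
from h import *
plan([(598.5,312.3,110,113.1,0.4),(598.5,312.3,60,113.1,0.4,20)])
E
```

```text
t 0.1 at [223.1 529.5 213.2] 157.2 w 91.1 F [-1.   0.4 -0.4] gf 0.0
[[[-0.9,-0.11,0.22,0.53,0.4],[-0.9,-0.06,0.21,0.53,0.4],[-0.9,0.0,0.22,0.53,0.4],[-0.9,0.06,0.21,0.53,0.4],[-0.9,0.12,0.22,0.53,0.4]]]
[[[-0.89,0.17,0.21,0.53,0.4],[-0.87,0.23,0.22,0.53,0.4],[-0.86,0.28,0.21,0.53,0.4],[-0.84,0.34,0.22,0.53,0.4],[-0.81,0.39,0.21,0.53,0.4]]]
[[[-0.79,0.44,0.22,0.53,0.4],[-0.76,0.49,0.21,0.53,0.4],[0.0,0.0,0.42,0.02,0.4],[0.0,0.0,0.42,0.02,0.4],[0.0,0.0,0.41,0.02,0.4]]]
```

Emit:
send_rows:
  steps:
    - [[-0.9,-0.11,0.22,0.53,0.4],[-0.9,-0.06,0.21,0.53,0.4],[-0.9,0.0,0.22,0.53,0.4],[-0.9,0.06,0.21,0.53,0.4],[-0.9,0.12,0.22,0.53,0.4]]

```text
time_s: 0.52
ee_pos: [380.8, 438.4, 170.1]
ee_rot: [-180.0, -0.0, 138.8]
force: [0.2, 0.5, -0.1]
gripper_width: 60.9
gripper_force: 0.0
```

Emit:
send_rows:
  steps:
    - [[-0.89,0.17,0.21,0.53,0.4],[-0.87,0.23,0.22,0.53,0.4],[-0.86,0.28,0.21,0.53,0.4],[-0.84,0.34,0.22,0.53,0.4],[-0.81,0.39,0.21,0.53,0.4]]

```text
time_s: 0.93
ee_pos: [537.2, 347.6, 127.0]
ee_rot: [-179.9, -0.0, 120.5]
force: [-0.3, 0.2, 0.2]
gripper_width: 36.5
gripper_force: 0.0
```

Emit:
send_rows:
  steps:
    - [[-0.79,0.44,0.22,0.53,0.4],[-0.76,0.49,0.21,0.53,0.4],[0.0,0.0,0.42,0.02,0.4],[0.0,0.0,0.42,0.02,0.4],[0.0,0.0,0.41,0.02,0.4]]

```text
time_s: 1.35
ee_pos: [599.0, 311.7, 59.3]
ee_rot: [-179.9, -0.0, 112.9]
force: [0.2, -1.2, 1.3]
gripper_width: 36.3
gripper_force: 0.0
```

```bash
python3 - <<'E'
from h import *
plan([(598.5,312.3,15,113.1,0.4,15)])
E
```

```text
t 1.35 at [599.  311.7  59.3] 112.9 w 36.3 F [ 0.2 -1.2  1.3] gf 0.0
[[[0.01,-0.0,0.37,-0.01,0.4],[0.0,-0.0,0.37,-0.01,0.4],[0.01,-0.01,0.37,-0.01,0.4]]]
```

Emit:
send_rows:
  steps:
    - [[0.01,0,0.37,0,0.4],[0,0,0.37,0,0.4],[0.01,0,0.37,0,0.4],[0,0,0,0,0],[0,0,0,0,0]]
  squeeze: 25

```text
time_s: 1.77
ee_pos: [597.6, 313.0, 15.3]
ee_rot: [-179.8, 0.0, 113.0]
force: [0.5, 0.4, -0.7]
gripper_width: 26.0
gripper_force: 0.0
```

Emit:
send_rows:
  steps:
    - [[0,0,0,0,0],[0,0,0,0,0],[0,0,0,0,0]]

```text
time_s: 2.02
ee_pos: [598.3, 313.4, 17.5]
ee_rot: [180.0, -0.0, 113.0]
force: [-2.4, -0.5, 0.6]
gripper_width: 6.0
gripper_force: 0.9
```

```bash
python3 - <<'E'
from h import *
# middle closed end wall target: on large axis, closed end 20 mm before large open end
C=np.array([635.5,40.9]);a=np.radians(-4.9);ax=np.array([np.cos(a),np.sin(a)])
t=C-ax*(75+22); print(t)
plan([(t[0]-25,t[1]+100,15,85.1,0),(t[0],t[1],15,85.1,0)],speed=20)
E
```

```text
[538.85450627  49.18544154]
t 2.02 at [598.3 313.4  17.5] 113.0 w 6.0 F [-2.4 -0.5  0.6] gf 0.9
[[[-0.3,-0.35,0.01,0.41,0],[-0.31,-0.34,0.01,0.41,0],[-0.33,-0.32,0.01,0.41,0],[-0.34,-0.31,0.0,0.41,0],[-0.36,-0.29,0.01,0.41,0]]]
[[[-0.37,-0.27,0.0,0.41,0],[-0.39,-0.26,0.01,0.41,0],[-0.4,-0.24,0.0,0.41,0],[-0.41,-0.21,0.01,0.41,0],[-0.42,-0.2,0.0,0.41,0]]]
[[[-0.4,0.14,0.0,-0.01,0],[-0.41,0.14,0.0,-0.01,0],[-0.41,0.14,0.0,-0.01,0],[-0.4,0.14,0.0,-0.01,0],[-0.41,0.14,0.0,-0.01,0]]]
[[[-0.4,0.15,0.0,-0.01,0]]]
```

Emit:
send_rows:
  steps:
    - [[0,0,0,0,0],[0,0,0,0,0]]

```text
time_s: 2.18
ee_pos: [598.1, 313.3, 17.3]
ee_rot: [180.0, -0.0, 113.0]
force: [-2.5, -1.7, 4.2]
gripper_width: 3.1
gripper_force: 25.0
```

Emit:
send_rows:
  steps:
    - [[-0.3,-0.35,0,0.41,0],[-0.31,-0.34,0,0.41,0],[-0.33,-0.32,0,0.41,0],[-0.34,-0.31,0,0.41,0],[-0.36,-0.29,0,0.41,0]]

```text
time_s: 2.6
ee_pos: [557.6, 231.7, 17.3]
ee_rot: [179.8, -0.1, 98.8]
force: [2.2, 1.5, 1.8]
gripper_width: 3.0
gripper_force: 25.0
```

```bash
python3 - <<'E'
from h import *
t=grab('top');P=world(t)
save(t,'pics/d.png',(130,140,330,260),4)
t=[538.9,49.2]
plan([(t[0]-25,t[1]+100,16,85.1,0),(t[0],t[1],16,85.1,0)],speed=20)
E
```

```text
t 2.65 at [555.2 228.4  17.3] 98.7 w 3.5 F [-3.2 -2.6 -0.9] gf 25.0
[[[-0.36,-0.26,0.01,0.39,0],[-0.37,-0.25,0.01,0.39,0],[-0.38,-0.23,0.0,0.39,0],[-0.4,-0.21,0.01,0.39,0],[-0.4,-0.19,0.0,0.39,0]]]
[[[-0.41,0.14,0.0,0.0,0],[-0.41,0.14,0.0,0.0,0],[-0.41,0.14,0.0,0.0,0],[-0.4,0.14,0.0,0.0,0],[-0.41,0.13,0.0,0.0,0]]]
[[[-0.4,0.14,0.0,0.0,0]]]
```

View pics/d.png

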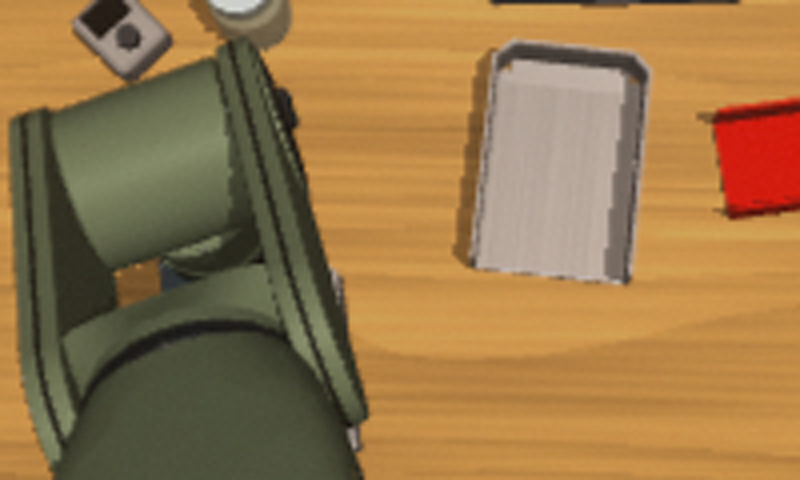

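The arm hides the middle tray in this view (around 180,250). The large tray is unmoved, and the grip reads 3 mm at 25 N. Carrying on.

Emit:
send_rows:
  steps:
    - [[-0.36,-0.26,0.01,0.39,0],[-0.37,-0.25,0,0.39,0],[-0.38,-0.23,0,0.39,0],[-0.4,-0.21,0,0.39,0],[-0.4,-0.19,0,0.39,0]]

```text
time_s: 3.07
ee_pos: [517.5, 152.6, 17.3]
ee_rot: [179.7, -0.2, 85.4]
force: [2.3, 2.3, 3.7]
gripper_width: 3.1
gripper_force: 25.0
```

Emit:
send_rows:
  steps:
    - [[-0.41,0.14,0,0,0],[-0.41,0.14,0,0,0],[-0.41,0.14,0,0,0],[-0.4,0.14,0,0,0],[-0.41,0.13,0,0,0]]

```text
time_s: 3.48
ee_pos: [538.2, 69.0, 17.3]
ee_rot: [179.8, -0.1, 85.5]
force: [-1.3, 4.0, 5.8]
gripper_width: 2.9
gripper_force: 25.0
```

```bash
python3 - <<'E'
from h import *
plan([(538.9,49.2,16,85.1,0)],speed=20)
E
```

```text
t 3.48 at [538.2  69.   17.3] 85.5 w 2.9 F [-1.3  4.   5.8] gf 25.0
[[[-0.49,0.06,0.03,0.05,0]]]
```

Emit:
send_rows:
  steps:
    - [[-0.25,0.03,0,0.03,0],[-0.24,0.03,0,0.03,0],[0,0,0,0,0],[0,0,0,0,0.35],[0,0,0,0,0.35]]

```text
time_s: 3.9
ee_pos: [537.8, 48.9, 16.1]
ee_rot: [179.9, -0.0, 85.1]
force: [-0.5, 0.5, 0.2]
gripper_width: 13.1
gripper_force: 0.0
```

Emit:
send_rows:
  steps:
    - [[0,0,0,0,0.35],[0,0,-0.5,0,0.35],[0,0,-0.9,0,0.35],[0,0,-0.9,0,0.35]]

```text
time_s: 4.23
ee_pos: [536.1, 49.2, 107.6]
ee_rot: [-179.8, 0.0, 85.1]
force: [1.9, -0.5, -0.3]
gripper_width: 31.7
gripper_force: 0.0
```

```bash
python3 - <<'E'
from h import *
a=np.radians(-28.3);t=np.array([552.2,-294.7])+51*np.array([np.cos(a),np.sin(a)]);print(t)
plan([(*t,110,61.7,0.4),(*t,60,61.7,0.4,20),(*t,14,61.7,.4,15)])
E
```

```text
[ 597.10434503 -318.87849866]
t 4.23 at [536.1  49.2 107.6] 85.1 w 31.7 F [ 1.9 -0.5 -0.3] gf 0.0
[[[-0.9,0.23,-0.01,0.34,0.4],[-0.89,0.27,-0.01,0.34,0.4],[-0.88,0.3,-0.01,0.34,0.4],[-0.87,0.34,-0.0,0.34,0.4],[-0.86,0.37,-0.01,0.34,0.4]]]
[[[-0.84,0.41,-0.0,0.34,0.4],[-0.82,0.44,-0.01,0.34,0.4],[-0.8,0.48,-0.0,0.34,0.4],[-0.79,0.51,-0.01,0.34,0.4],[-0.76,0.54,-0.0,0.34,0.4]]]
[[[0.0,-0.0,0.42,0.0,0.4],[0.0,-0.0,0.41,0.0,0.4],[0.0,-0.0,0.42,0.0,0.4],[0.0,-0.0,0.29,0.0,0.4],[0.0,-0.0,0.29,0.0,0.4]]]
[[[0.0,-0.0,0.28,0.0,0.4],[0.0,-0.0,0.29,0.0,0.4]]]
```

Emit:
send_rows:
  steps:
    - [[-0.9,0.23,0,0.34,0.4],[-0.89,0.27,0,0.34,0.4],[-0.88,0.3,0,0.34,0.4],[-0.87,0.34,0,0.34,0.4],[-0.86,0.37,0,0.34,0.4]]

```text
time_s: 4.65
ee_pos: [567.8, -136.2, 107.8]
ee_rot: [-180.0, -0.0, 73.4]
force: [0.8, 0.7, 0.6]
gripper_width: 36.5
gripper_force: 0.0
```

Emit:
send_rows:
  steps:
    - [[-0.84,0.41,0,0.34,0.4],[-0.82,0.44,0,0.34,0.4],[-0.8,0.48,0,0.34,0.4],[-0.79,0.51,0,0.34,0.4],[-0.76,0.54,0,0.34,0.4]]

```text
time_s: 5.07
ee_pos: [598.3, -320.7, 107.4]
ee_rot: [-180.0, -0.0, 61.6]
force: [0.3, -0.2, -0.0]
gripper_width: 36.7
gripper_force: 0.0
```

```bash
python3 - <<'E'
from h import *
f=grab('top');P=world(f)
save(f,'pics/e.png',(140,140,430,290),2.7)
tray(f,P,(235,145,300,217),'large');tray(f,P,(235,214,300,275),'middle')
plan([(597.1,-318.9,60,61.7,0.4,20),(597.1,-318.9,14,61.7,.4,15)])
E
```

```text
large c [620.9  42.2] yaw -4.9 LxW 180.1 106.0 n 354 97 39 z [42.9 47.6]
middle c [479.3  52.9] yaw -5.0 LxW 128.2 88.1 n 196 39 0 z [38.5 42.2]
t 5.12 at [ 599.7 -328.4  107.3] 61.4 w 36.4 F [ 3.1 -6.3  0.9] gf 0.0
[[[0.06,-0.06,0.39,-0.02,0.4],[0.06,-0.06,0.4,-0.02,0.4],[0.06,-0.05,0.39,-0.02,0.4],[-0.0,-0.0,0.29,0.0,0.4],[-0.0,-0.0,0.29,0.0,0.4]]]
[[[-0.0,-0.0,0.29,0.0,0.4],[-0.0,-0.0,0.28,0.0,0.4]]]
```

View pics/e.png

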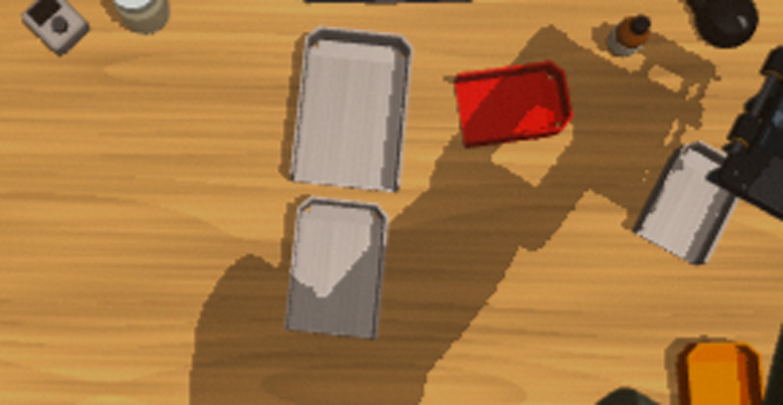

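The middle tray (crop px 335,265) now sits in line with the large one (350,110), about 1 mm off axis. The gripper is above the small tray's closed end at (720,170). Letting it settle before going down.

Emit:
send_rows:
  steps:
    - [[0,0,0.4,0,0.4],[0,0,0.4,0,0.4],[0,0,0,0,0.4]]

```text
time_s: 5.37
ee_pos: [596.2, -318.1, 72.0]
ee_rot: [-179.6, -0.0, 61.7]
force: [-0.3, 0.7, -0.3]
gripper_width: 36.1
gripper_force: 0.0
```

```bash
python3 - <<'E'
from h import *
plan([(597.1,-318.9,14,61.7,.4,18)])
E
```

```text
t 5.37 at [ 596.2 -318.1   72. ] 61.7 w 36.1 F [-0.3  0.7 -0.3] gf 0.0
[[[-0.0,0.01,0.36,0.0,0.4],[-0.0,0.01,0.36,0.0,0.4],[-0.0,0.0,0.36,0.0,0.4],[-0.01,0.01,0.37,0.0,0.4]]]
```

Emit:
send_rows:
  steps:
    - [[0,0,0.37,0,0.4],[0,0,0.37,0,0.4],[0,0,0.37,0,0.4],[0,0,0.37,0,0.4],[0,0,0,0,0]]
  squeeze: 25

```text
time_s: 5.78
ee_pos: [596.7, -317.6, 14.1]
ee_rot: [-179.7, -0.0, 61.8]
force: [-0.9, 0.5, -1.1]
gripper_width: 32.5
gripper_force: 0.0
```

Emit:
send_rows:
  steps:
    - [[0,0,0,0,0],[0,0,0,0,0],[0,0,0,0,0],[0,0,0,0,0],[0,0,0,0,0]]

```text
time_s: 6.2
ee_pos: [598.6, -319.4, 17.8]
ee_rot: [179.9, -0.0, 61.7]
force: [-0.4, 0.3, 2.8]
gripper_width: 2.5
gripper_force: 25.0
```

```bash
python3 - <<'E'
from h import *
M=np.array([479.3,52.9]);a=np.radians(-5);ax=np.array([np.cos(a),np.sin(a)])
t=M-ax*(64+18); print(t)
plan([(t[0]-5,t[1]-90,14,85,0),(t[0],t[1],14,85,0)],speed=25)
E
```

```text
[397.61203476  60.04677091]
t 6.2 at [ 598.6 -319.4   17.8] 61.7 w 2.5 F [-0.4  0.3  2.8] gf 25.0
[[[0.26,-0.53,0.01,-0.23,0],[0.28,-0.52,0.01,-0.23,0],[0.29,-0.52,0.01,-0.23,0],[0.31,-0.51,0.01,-0.23,0],[0.32,-0.5,0.01,-0.23,0]]]
[[[0.33,-0.49,0.0,-0.23,0],[0.35,-0.48,0.01,-0.23,0],[0.36,-0.47,0.0,-0.23,0],[0.37,-0.46,0.01,-0.23,0],[0.38,-0.45,0.0,-0.23,0]]]
[[[0.4,-0.44,0.01,-0.23,0],[0.41,-0.43,0.0,-0.23,0],[0.42,-0.42,0.01,-0.23,0],[0.43,-0.4,0.0,-0.23,0],[0.44,-0.39,0.01,-0.23,0]]]
[[[0.56,-0.01,-0.0,0.02,0],[0.56,-0.02,-0.0,0.02,0],[0.57,-0.02,-0.0,0.02,0],[0.56,-0.01,-0.0,0.02,0]]]
```

Emit:
send_rows:
  steps:
    - [[0.26,-0.53,0,-0.23,0],[0.28,-0.52,0,-0.23,0],[0.29,-0.52,0,-0.23,0],[0.31,-0.51,0,-0.23,0],[0.32,-0.5,0,-0.23,0]]

```text
time_s: 6.62
ee_pos: [530.1, -222.5, 17.8]
ee_rot: [179.8, 0.0, 69.7]
force: [1.0, -1.1, 2.2]
gripper_width: 2.8
gripper_force: 25.0
```

Emit:
send_rows:
  steps:
    - [[0.33,-0.49,0,-0.23,0],[0.35,-0.48,0,-0.23,0],[0.36,-0.47,0,-0.23,0],[0.37,-0.46,0,-0.23,0],[0.38,-0.45,0,-0.23,0]]

```text
time_s: 7.03
ee_pos: [461.8, -126.1, 17.8]
ee_rot: [179.8, 0.0, 77.6]
force: [1.1, -1.1, 2.4]
gripper_width: 2.8
gripper_force: 25.0
```

Emit:
send_rows:
  steps:
    - [[0.4,-0.44,0,-0.23,0],[0.41,-0.43,0,-0.23,0],[0.42,-0.42,0,-0.23,0],[0.43,-0.4,0,-0.23,0],[0.44,-0.39,0,-0.23,0]]

```text
time_s: 7.45
ee_pos: [393.5, -29.5, 17.8]
ee_rot: [179.7, 0.0, 85.5]
force: [0.8, -0.7, 3.2]
gripper_width: 2.8
gripper_force: 25.0
```

```bash
python3 - <<'E'
from h import *
plan([(397.6,60,16.5,85,0)],speed=18)
E
```

```text
t 7.45 at [393.5 -29.5  17.8] 85.5 w 2.8 F [ 0.8 -0.7  3.2] gf 25.0
[[[0.45,-0.01,0.01,0.02,0],[0.45,-0.02,0.01,0.02,0],[0.45,-0.02,0.0,0.02,0],[0.44,-0.02,0.01,0.02,0],[0.45,-0.01,0.0,0.02,0]]]
```

Emit:
send_rows:
  steps:
    - [[0.45,-0.01,0,0.02,0],[0.45,-0.02,0,0.02,0],[0.45,-0.02,0,0.02,0],[0.44,-0.02,0,0.02,0],[0.45,-0.01,0,0.02,0]]

```text
time_s: 7.87
ee_pos: [397.7, 60.3, 17.8]
ee_rot: [179.8, 0.0, 84.8]
force: [0.5, -2.8, 4.0]
gripper_width: 3.0
gripper_force: 25.0
```

```bash
python3 - <<'E'
from h import *
f=grab('top');g=grab('scene')
cv2.imwrite('pics/f.png',np.hstack([cv2.resize(f['pixels'][140:340,180:330],(450,600)),cv2.resize(g['pixels'][120:300,130:330],(350,600))])[...,::-1])
plan([(397.6,60,16.5,85,0)],speed=18)
E
```

```text
t 7.97 at [398.3  61.6  17.7] 84.9 w 2.4 F [0.2 2.7 6.6] gf 25.0
[[[-0.04,-0.01,0.03,-0.02,0]]]
```

View pics/f.png

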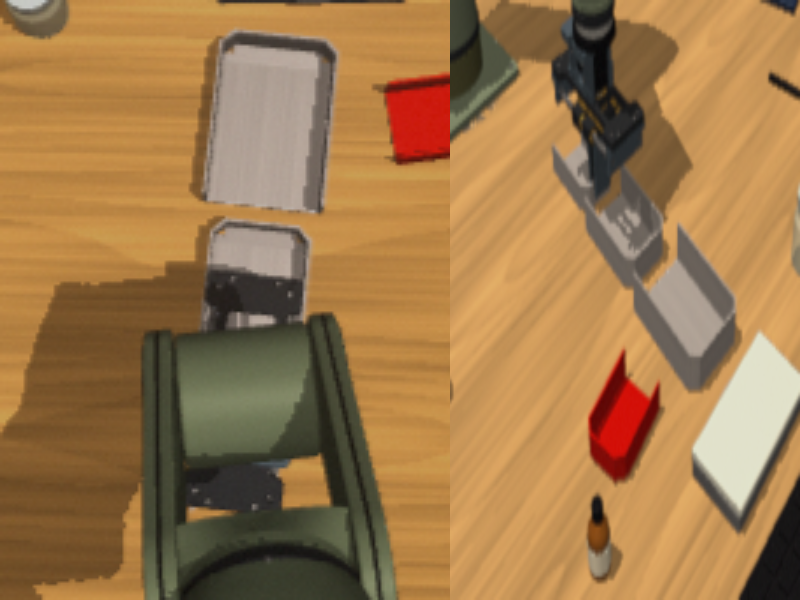

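Top view: the small tray (about 250,300 in the picture) is gripped and lined up with the middle tray's mouth, and the large tray is ahead. Nothing else has moved. Now I'll tow it in with a small rise, so it can ride up onto the middle tray's floor.

Emit:
send_rows:
  steps:
    - [[0,0.3,0,0,0],[0,0.3,-0.03,0,0],[0,0.3,-0.04,0,0],[0,0.3,0,0,0],[0,0.3,0,0,0]]
  squeeze: 15

```text
time_s: 8.38
ee_pos: [456.3, 53.5, 20.2]
ee_rot: [-179.9, 0.0, 84.7]
force: [-1.9, -0.4, 5.2]
gripper_width: 2.7
gripper_force: 15.0
```

```bash
python3 - <<'E'
from h import *
f=grab('top');P=world(f);p=P[214:240,235:300].reshape(-1,3)
w=p[(p[:,2]>35)&(p[:,2]<46)];print(w[:,0].max(), 'expected',479.3+64*.996+0)
M=np.array([479.3,52.9]);a=np.radians(-5);ax=np.array([np.cos(a),np.sin(a)])
t=M+ax*35; print(t)
plan([(*t,20.5,85,0)],speed=12)
E
```

```text
540.5813189812555 expected 543.044
[514.16681443  49.849549  ]
t 8.43 at [460.2  53.5  20.5] 84.7 w 3.0 F [3.1 0.2 1.1] gf 15.0
[[[0.01,0.27,-0.0,-0.01,0],[0.01,0.27,-0.0,-0.01,0],[0.0,0.27,-0.0,-0.01,0],[0.01,0.27,-0.0,-0.01,0],[0.0,0.27,-0.0,-0.01,0]]]
```

Sliding freely, with no significant force.

Emit:
send_rows:
  steps:
    - [[0.01,0.27,0,0,0],[0.01,0.27,0,0,0],[0,0.27,0,0,0],[0,0.27,0,0,0],[0,0.27,0,0,0]]

```text
time_s: 8.85
ee_pos: [510.0, 49.5, 20.1]
ee_rot: [-179.9, 0.0, 84.7]
force: [-2.2, 0.1, 7.1]
gripper_width: 3.2
gripper_force: 15.0
```

Emit:
send_rows:
  steps:
    - [[0,0,0,0,0],[0,0,0,0,0.1],[0,0,0,0,0.1],[0,0,-0.5,0,0.1],[0,0,-0.75,0,0.1]]

```text
time_s: 9.27
ee_pos: [506.7, 49.7, 67.2]
ee_rot: [-179.5, 0.1, 84.8]
force: [0.3, 0.4, 0.2]
gripper_width: 9.4
gripper_force: 0.0
```

```bash
python3 - <<'E'
from h import *
f=grab('scene')
save(f,'pics/g.png',(200,130,320,250),5)
plan([])
E
```

```text
t 9.32 at [511.6  50.1  74.1] 84.8 w 9.1 F [1.8 0.5 3. ] gf 0.0
```

View pics/g.png

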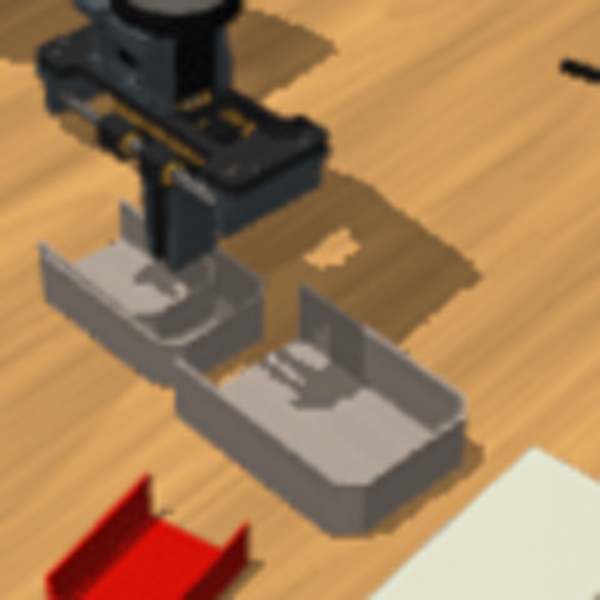

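The small tray is well inside the middle one (around 160,290), a little short of home. Next I'll put the shut fingers inside it and push its closed end home. The same push then takes the pair on into the large tray.

Emit:
send_rows:
  steps:
    - [[0,-0.25,0,0,0],[0,-0.28,0,0,0],[0,0,0.4,0,0],[0,0,0.5,0,0],[0,0,0.35,0,0]]

```text
time_s: 9.73
ee_pos: [485.5, 51.9, 17.4]
ee_rot: [-179.7, 0.0, 84.8]
force: [0.5, -1.0, -0.3]
gripper_width: 0.7
gripper_force: 0.0
```

Emit:
send_rows:
  steps:
    - [[0,0,0,0,0]]

```text
time_s: 9.82
ee_pos: [484.0, 51.8, 16.1]
ee_rot: [-179.4, 0.1, 84.8]
force: [-0.9, -0.2, -0.1]
gripper_width: 0.3
gripper_force: 0.0
```

```bash
python3 - <<'E'
from h import *
L=np.array([635.5,40.9]);a=np.radians(-5);ax=np.array([np.cos(a),np.sin(a)])
M=np.array([479.3,52.9])
plan([(*(M+44.5*ax),19.5,85,0,8)]);plan([(*(L+52.5*ax-[0,1]),19.5,85,0,12)])
E
```

```text
t 9.82 at [484.   51.8  16.1] 84.8 w 0.3 F [-0.9 -0.2 -0.1] gf 0.0
[[[0.0,0.2,-0.02,-0.01,0],[0.01,0.2,-0.02,-0.01,0],[0.0,0.2,-0.02,-0.01,0],[0.01,0.2,-0.01,-0.01,0],[-0.0,0.19,-0.02,-0.01,0]]]
t 9.82 at [484.   51.8  16.1] 84.8 w 0.3 F [-0.9 -0.2 -0.1] gf 0.0
[[[0.0,0.28,-0.0,-0.0,0],[0.0,0.28,-0.01,-0.0,0],[0.0,0.28,-0.0,-0.0,0],[0.0,0.28,-0.01,-0.0,0],[0.0,0.29,-0.0,-0.0,0]]]
[[[0.0,0.28,-0.01,-0.0,0],[0.0,0.29,-0.0,-0.0,0],[0.01,0.28,-0.01,-0.0,0],[0.0,0.29,-0.0,-0.0,0],[0.01,0.28,-0.01,-0.0,0]]]
[[[0.0,0.29,-0.0,-0.0,0],[0.01,0.28,-0.01,-0.0,0],[0.0,0.29,-0.0,-0.0,0],[0.01,0.28,-0.01,-0.0,0],[0.0,0.29,-0.0,-0.0,0]]]
[[[0.01,0.28,-0.01,-0.0,0],[0.0,0.29,-0.0,-0.0,0],[0.01,0.28,-0.01,-0.0,0]]]
```

Emit:
send_rows:
  steps:
    - [[0,0.2,-0.03,0,0],[0,0.2,-0.02,0,0],[0,0.2,-0.02,0,0],[0,0.2,0,0,0],[0,0.15,0,0,0]]

```text
time_s: 10.23
ee_pos: [529.0, 48.5, 23.1]
ee_rot: [179.9, -0.0, 84.7]
force: [-0.7, 0.2, 1.0]
gripper_width: 0.6
gripper_force: 0.4
```

Emit:
send_rows:
  steps:
    - [[0,0.05,0,0,0],[0,0.05,0,0,0],[0,0.05,0,0,0],[0,0,0,0,0]]

```text
time_s: 10.57
ee_pos: [532.3, 47.9, 22.1]
ee_rot: [-179.9, 0.0, 84.7]
force: [-3.0, 0.4, 0.6]
gripper_width: 0.8
gripper_force: 1.2
```

```bash
python3 - <<'E'
from h import *
f=grab('top');P=world(f);p=P[205:240,235:300].reshape(-1,3)
save(f,'pics/h.png',(220,140,320,280),4)
w=p[(p[:,2]>35)&(p[:,2]<44)&(p[:,0]<556)];print(w[:,0].max());plan([])
E
```

```text
537.015872038196
t 10.62 at [532.3  47.9  22.1] 84.8 w 0.4 F [-2.5 -0.1  0.4] gf 1.3
```

View pics/h.png

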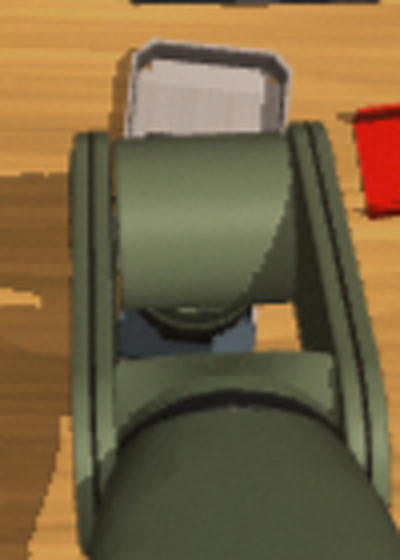

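The arm hides the pair here, and only the large tray shows (at 210,90). I'll measure the end walls from the scene camera's depth.

```bash
cat >> h.py <<'E'
def ends():
    f=grab('scene');P=world(f).reshape(-1,3)
    L=np.array([635.5,40.9]);a=np.radians(-4.9);ax=np.array([np.cos(a),np.sin(a)]);nx=np.array([-ax[1],ax[0]])
    q=P[:,:2]-L;u=q@ax;v=q@nx;z=P[:,2]
    m=(abs(v)<28)&(u>-240)&(u<120)&(z>0)
    # height profile along the axis: max z below 50, off the finger's width
    for lo in range(-150,100,4):
        k=m&(u>=lo)&(u<lo+4)&(abs(v)>18)&(z<52)
        if k.sum(): print(lo,round(z[k].max(),0),end=' | ')
    print()
    for zl,zh in((33,52),(28,50)):
        for s in(-1,1):
            k=(u>-250)&(u<90)&(z>zl)&(z<zh)&(v*s>25)&(v*s<60)
            h,e=np.histogram(v[k],bins=np.arange(-60,61,3)); print(s,[(int(x),int(c)) for x,c in zip(e,h) if c>5])
E
python3 -c "
from h import *
ends()"
```

```text
-110 49.0 | -106 44.0 | -94 44.0 | -90 43.0 | -86 38.0 | -82 0.0 | -78 3.0 | -74 5.0 | -70 6.0 | -66 6.0 | -62 5.0 | -58 4.0 | -54 4.0 | -50 6.0 | -46 6.0 | -42 4.0 | -38 7.0 | -34 6.0 | -30 5.0 | -26 4.0 | -22 7.0 | -18 5.0 | -14 6.0 | -10 4.0 | -6 2.0 | -2 6.0 | 2 6.0 | 6 4.0 | 10 4.0 | 14 7.0 | 18 5.0 | 22 6.0 | 26 7.0 | 30 7.0 | 34 7.0 | 38 4.0 | 70 49.0 | 74 49.0 | 78 3.0 | 82 3.0 | 86 2.0 | 90 2.0 | 94 4.0 | 
-1 [(-57, 15), (-54, 118), (-51, 28), (-48, 39), (-45, 42), (-42, 18), (-39, 24), (-36, 21), (-33, 6), (-30, 10)]
1 [(45, 6), (48, 87), (51, 53)]
-1 [(-57, 17), (-54, 155), (-51, 33), (-48, 58), (-45, 56), (-42, 22), (-39, 27), (-36, 24), (-33, 7), (-30, 11)]
1 [(36, 6), (45, 8), (48, 114), (51, 62)]
```

The middle tray's front has moved about 6 mm, to roughly -86 from the large tray's centre. That means the small tray is home in it. Pushing the pair on.

Emit:
send_rows:
  steps:
    - [[0.01,0.25,0,0,0],[0.01,0.25,0,0,0],[0.01,0.25,0,0,0],[0.01,0.25,-0.02,0,0],[0,0.25,0,0,0]]

```text
time_s: 11.08
ee_pos: [582.9, 45.1, 23.0]
ee_rot: [-179.9, 0.0, 84.8]
force: [-0.0, 0.3, 0.2]
gripper_width: 0.4
gripper_force: 0.0
```

```bash
python3 -c "
from h import *
f=grab('scene');save(f,'pics/i.png',(200,120,330,250),4.6);plan([]);ends()"
```

```text
t 11.13 at [586.9  44.9  23.4] 84.7 w 0.6 F [ 3.3  0.1 -0. ] gf 0.0
-150 6.0 | -146 2.0 | -142 8.0 | -138 6.0 | -134 10.0 | -130 9.0 | -126 9.0 | -122 9.0 | -118 9.0 | -114 10.0 | -110 10.0 | -106 9.0 | -102 8.0 | -42 39.0 | -38 43.0 | -34 46.0 | -30 39.0 | -26 3.0 | -22 7.0 | -18 5.0 | -14 6.0 | -10 5.0 | -6 6.0 | -2 5.0 | 2 5.0 | 6 4.0 | 10 4.0 | 14 5.0 | 18 6.0 | 22 5.0 | 26 6.0 | 30 4.0 | 34 4.0 | 38 6.0 | 42 6.0 | 46 5.0 | 74 0.0 | 78 50.0 | 82 46.0 | 86 3.0 | 90 3.0 | 94 2.0 | 98 0.0 | 
-1 [(-57, 10), (-54, 129), (-51, 17), (-48, 13), (-45, 55), (-42, 30), (-39, 16), (-36, 31), (-33, 10), (-30, 6)]
1 [(48, 58), (51, 35)]
-1 [(-57, 11), (-54, 166), (-51, 24), (-48, 14), (-45, 73), (-42, 33), (-39, 18), (-36, 34), (-33, 12), (-30, 7)]
1 [(27, 6), (48, 75), (51, 44)]
```

View pics/i.png

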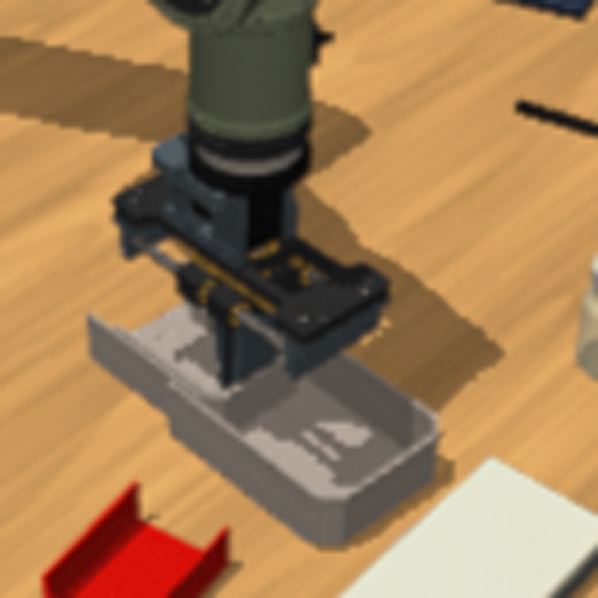

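The pair is entering the large tray, which has shifted a few mm forward. I'll check the gap to the slide box and push more gently.

```bash
cat >> h.py <<'E'
def edges():
    f=grab('top');P=world(f).reshape(-1,3)
    for n,(y0,y1,z0,z1,x0,x1) in dict(large_front=(20,55,38,52,660,760),box=(0,60,28,38,720,860)).items():
        k=(P[:,1]>y0)&(P[:,1]<y1)&(P[:,2]>z0)&(P[:,2]<z1)&(P[:,0]>x0)&(P[:,0]<x1)
        if k.sum(): print(n,np.round(np.percentile(P[k,0],[2,50,98]),1),k.sum())
E
python3 -c "
from h import *
z=np.load('f0.npz');f=dict(depth=z['td'],intrinsics=z['tk'],cam_to_world=z['tt'])
g=grab
edges()
import h; h.grab=lambda n:f
edges()"
```

```text
large_front [758.4 758.4 758.4] 1
box [750.7 794.3 840.1] 700
large_front [705.7 708.2 737. ] 24
box [751.  794.8 840.1] 708
```

Emit:
send_rows:
  steps:
    - [[0,0.12,0,0,0],[0,0.15,0,0,0],[0,0.15,0,0,0],[0,0.15,0,0,0],[0,0.15,0,0,0]]

```text
time_s: 11.65
ee_pos: [612.2, 42.3, 23.0]
ee_rot: [-180.0, -0.0, 84.8]
force: [-1.3, -0.4, -0.4]
gripper_width: 0.6
gripper_force: 0.9
```

```bash
python3 -c "
from h import *
plan([]);edges();ends()"
```

```text
t 11.65 at [612.2  42.3  23. ] 84.8 w 0.6 F [-1.3 -0.4 -0.4] gf 0.9
box [771.  805.  840.3] 539
-150 5.0 | -142 4.0 | -138 3.0 | -134 5.0 | -130 8.0 | -126 6.0 | -122 8.0 | -118 7.0 | -114 8.0 | -110 10.0 | -106 10.0 | -102 9.0 | -98 11.0 | -94 9.0 | -90 9.0 | -86 8.0 | -82 12.0 | -78 9.0 | -74 8.0 | -18 40.0 | -14 41.0 | -10 43.0 | -6 46.0 | -2 5.0 | 2 5.0 | 6 3.0 | 10 7.0 | 14 4.0 | 18 7.0 | 22 6.0 | 26 6.0 | 30 4.0 | 34 8.0 | 38 5.0 | 42 5.0 | 46 6.0 | 50 6.0 | 74 46.0 | 78 46.0 | 82 49.0 | 86 5.0 | 90 3.0 | 94 3.0 | 
-1 [(-57, 16), (-54, 113), (-51, 25), (-48, 11), (-45, 64), (-42, 19), (-39, 16), (-36, 43), (-33, 9), (-30, 7)]
1 [(39, 8), (45, 6), (48, 41), (51, 14)]
-1 [(-57, 19), (-54, 147), (-51, 28), (-48, 14), (-45, 80), (-42, 21), (-39, 17), (-36, 46), (-33, 9), (-30, 9), (-27, 7)]
1 [(27, 6), (33, 6), (39, 8), (45, 7), (48, 55), (51, 18)]
```

The box edge is at x≈750, about 30 mm ahead of the large tray. At gentle speed the large tray hardly moves, so I'll continue.

Emit:
send_rows:
  steps:
    - [[0.01,0.13,0,0,0],[0.01,0.15,0,0,0],[0,0.15,0,0,0],[0,0.15,0,0,0],[0,0.15,0,0,0]]

```text
time_s: 12.17
ee_pos: [641.5, 40.5, 23.2]
ee_rot: [180.0, -0.0, 84.8]
force: [-2.4, -0.5, 0.9]
gripper_width: 0.9
gripper_force: 1.0
```

Emit:
send_rows:
  steps:
    - [[0.01,0.15,0,0,0],[0.01,0.15,0,0,0],[0,0.13,0,0,0],[0,0.1,0,0,0],[0,0.07,0,0,0]]

```text
time_s: 12.58
ee_pos: [665.5, 39.1, 23.1]
ee_rot: [180.0, -0.0, 84.7]
force: [-2.8, 0.8, 0.7]
gripper_width: 0.4
gripper_force: 1.1
```

```bash
python3 -c "
from h import *
plan([]);ends()"
```

```text
t 12.58 at [665.5  39.1  23.1] 84.7 w 0.4 F [-2.8  0.8  0.7] gf 1.1
-150 3.0 | -146 2.0 | -142 4.0 | -138 3.0 | -134 3.0 | -130 4.0 | -126 4.0 | -122 2.0 | -118 3.0 | -114 2.0 | -110 4.0 | -106 1.0 | -102 2.0 | -98 3.0 | -94 2.0 | -90 3.0 | -86 3.0 | -82 7.0 | -78 8.0 | -74 10.0 | -70 8.0 | -66 9.0 | -62 9.0 | -58 9.0 | -54 9.0 | -50 9.0 | -46 8.0 | -42 10.0 | -38 10.0 | -34 11.0 | -30 13.0 | -26 10.0 | -22 11.0 | -18 8.0 | 34 39.0 | 38 43.0 | 42 46.0 | 46 44.0 | 74 1.0 | 78 49.0 | 82 27.0 | 86 3.0 | 90 4.0 | 94 1.0 | 98 3.0 | 
-1 [(-57, 19), (-54, 118), (-51, 24), (-48, 8), (-45, 39), (-42, 46), (-39, 10), (-36, 44), (-33, 19), (-30, 6), (-27, 6)]
1 [(39, 9), (42, 11)]
-1 [(-57, 23), (-54, 153), (-51, 29), (-48, 10), (-45, 40), (-42, 49), (-39, 11), (-36, 45), (-33, 21), (-30, 7), (-27, 7)]
1 [(24, 7), (27, 6), (39, 9), (42, 11)]
```

Emit:
send_rows:
  steps:
    - [[0,0.12,0,0,0],[0,0.12,0,0,0],[0,0.12,0,0,0],[0,0.1,0,0,0],[0,0.08,0,0,0]]

```text
time_s: 13.05
ee_pos: [686.9, 37.0, 23.1]
ee_rot: [180.0, -0.0, 84.8]
force: [-2.3, -0.2, 0.8]
gripper_width: 0.6
gripper_force: 1.0
```

Emit:
send_rows:
  steps:
    - [[0,0.06,0,0,0],[0,0.05,0,0,0],[0,0.05,0,0,0],[0,0.05,0,0,0],[0,0,0,0,0]]

```text
time_s: 13.47
ee_pos: [695.3, 36.3, 23.1]
ee_rot: [179.9, -0.0, 84.8]
force: [-0.2, -0.7, 0.1]
gripper_width: 0.5
gripper_force: 0.3
```

Emit:
send_rows:
  steps:
    - [[0,0.04,0,0,0],[0,0.04,0,0,0],[0,0.03,0,0,0]]

```text
time_s: 13.72
ee_pos: [697.0, 36.1, 23.1]
ee_rot: [-179.7, 0.0, 84.7]
force: [-7.7, 0.9, 4.1]
gripper_width: 0.5
gripper_force: 4.5
```

```bash
python3 -c "
from h import *
plan([]);ends()" | cut -c1-900 | grep -v '^-\?1 \['
```

```text
t 13.72 at [697.   36.1  23.1] 84.7 w 0.5 F [-7.7  0.9  4.1] gf 4.5
-150 3.0 | -146 3.0 | -142 3.0 | -138 1.0 | -134 5.0 | -130 3.0 | -126 3.0 | -122 4.0 | -118 4.0 | -114 4.0 | -110 3.0 | -106 4.0 | -102 4.0 | -98 6.0 | -94 4.0 | -90 2.0 | -86 3.0 | -82 4.0 | -78 0.0 | -74 2.0 | -70 3.0 | -66 2.0 | -62 6.0 | -58 5.0 | -54 6.0 | -50 8.0 | -46 5.0 | -42 12.0 | -38 7.0 | -34 6.0 | -30 9.0 | -26 8.0 | -22 10.0 | -18 7.0 | -14 12.0 | -10 9.0 | -6 9.0 | -2 8.0 | 2 12.0 | 6 10.0 | 10 12.0 | 14 8.0 | 18 10.0 | 66 41.0 | 70 41.0 | 78 48.0 | 82 48.0 | 86 2.0 | 90 3.0 | 94 2.0 | 98 3.0 |
```

The force has stepped up to 7.7 N, so the stack is against the large tray's end. One small extra push, then back off and lift out.

Emit:
send_rows:
  steps:
    - [[0,0.04,0,0,0],[0,0.04,0,0,0],[0,0,0,0,0],[0,0,0,0,0]]

```text
time_s: 14.1
ee_pos: [700.0, 35.8, 23.1]
ee_rot: [-179.7, 0.0, 84.7]
force: [-6.3, 0.5, 3.1]
gripper_width: 0.2
gripper_force: 3.5
```

Emit:
send_rows:
  steps:
    - [[0,-0.1,0,0,0],[0,-0.2,0,0,0],[0,-0.1,-0.5,0,0],[0,0,-0.9,0,0],[0,0,-0.9,0,0]]

```text
time_s: 14.52
ee_pos: [685.3, 37.1, 115.0]
ee_rot: [-179.9, 0.0, 84.8]
force: [1.1, 0.3, -0.6]
gripper_width: 0.7
gripper_force: 0.0
```

Emit:
send_rows:
  steps:
    - [[0.8,-0.4,-0.3,0,0],[0.8,-0.4,-0.3,0,0],[0.8,-0.4,-0.2,0,0],[0.8,-0.4,0,0,0],[0.8,-0.4,0,0,0]]

```text
time_s: 14.93
ee_pos: [621.2, 205.3, 148.6]
ee_rot: [179.8, -0.1, 84.7]
force: [0.5, 0.5, 0.1]
gripper_width: 0.5
gripper_force: 0.0
```

Emit:
send_rows:
  steps:
    - [[0.8,-0.4,0,0,0],[0.8,-0.4,0,0,0],[0.6,-0.3,0,0,0],[0.3,0,0,0,0],[0,0,0,0,0]]

```text
time_s: 15.35
ee_pos: [586.6, 310.1, 147.5]
ee_rot: [179.9, -0.1, 84.9]
force: [-0.2, -0.4, -0.4]
gripper_width: 0.3
gripper_force: 0.0
```

```bash
python3 - <<'E'
from h import *
f=grab('top');P=world(f);g=grab('scene')
cv2.imwrite('pics/j.png',np.hstack([cv2.resize(f['pixels'][95:215,220:320],(500,600),interpolation=cv2.INTER_CUBIC),cv2.resize(g['pixels'][150:270,220:280],(300,600),interpolation=cv2.INTER_CUBIC)])[...,::-1])
plan([]);edges()
C,ax,w=tray(f,P,(235,142,300,217),'large')
nx=np.array([-ax[1],ax[0]])
p=P[142:217,235:300].reshape(-1,3);q=p[:,:2]-C;u=q@ax;v=q@nx
k=(abs(v)<20)&(u>50)&(u<80);o=np.argsort(u[k]);print(np.round(np.c_[u[k],p[k,2]][o],0).astype(int).tolist())
# rear ends of the floors/walls: side wall points by lateral position
for n,a,b in(('mid',36,45),('small',29,36)):
    for s in(-1,1):
        m=(v*s>a)&(v*s<b)&(p[:,2]>28);print(n,s,np.round([u[m].min(),u[m].max()],1) if m.sum() else None)
E
```

```text
t 15.45 at [587.1 306.8 147.2] 84.8 w 0.4 F [ 0.3  0.8 -0.9] gf 0.0
large_front [711.2 717.1 722.3] 51
box [750.7 794.7 840.1] 697
large c [647.   40.1] yaw -5.2 LxW 151.7 105.9 n 609 121 0 z [41.1 47.3]
[[50, 4], [50, 9], [50, 6], [51, 4], [51, 10], [51, 6], [51, 7], [51, 9], [51, 11], [51, 9], [51, 10], [51, 7], [52, 9], [53, 7], [53, 6], [53, 8], [53, 8], [53, 12], [53, 5], [53, 9], [54, 5], [54, 6], [54, 8], [54, 10], [54, 9], [54, 8], [55, 11], [55, 8], [55, 9], [55, 4], [55, 12], [55, 9], [55, 10], [55, 6], [56, 5], [57, 7], [57, 8], [57, 11], [57, 11], [57, 9], [57, 7], [57, 9], [57, 11], [58, 6], [58, 4], [58, 10], [58, 11], [58, 6], [58, 6], [59, 7], [59, 9], [59, 12], [59, 12], [59, 10], [60, 9], [60, 11], [60, 8], [60, 10], [60, 10], [60, 11], [60, 11], [61, 8], [61, 12], [61, 11], [61, 9], [61, 12], [61, 11], [62, 12], [62, 14], [62, 10], [63, 9], [63, 13], [63, 9], [63, 11], [63, 9], [64, 7], [64, 8], [64, 12], [64, 24], [64, 22], [64, 9], [64, 10], [65, 32], [65, 14], [65, 18], [65, 29], [65, 40], [65, 11], [65, 13], [65, 15], [65, 25], [65, 10], [65, 12], [65, 24], [65
[... 342 characters left out ...]
33], [66, 39], [66, 21], [66, 29], [66, 28], [66, 43], [66, 38], [67, 38], [67, 35], [67, 39], [67, 38], [67, 45], [67, 39], [67, 41], [68, 38], [68, 43], [68, 45], [68, 39], [68, 43], [68, 37], [69, 41], [69, 39], [69, 36], [69, 37], [69, 36], [69, 42], [69, 42], [70, 44], [70, 42], [70, 44], [70, 40], [70, 42], [70, 42], [70, 43], [71, 43], [71, 40], [71, 42], [71, 41], [71, 47], [71, 47], [71, 45], [71, 42], [72, 44], [72, 43], [72, 45], [72, 48], [72, 47], [72, 41], [72, 44], [72, 45], [72, 46], [72, 44], [73, 46], [73, 46], [73, 47], [74, 44], [74, 43], [74, 45], [75, 45], [75, 44], [75, 43], [75, 41]]
mid -1 [-57.4  73.2]
mid 1 [-56.6  75.8]
small -1 [-36.8  75.2]
small 1 [-36.6  72.2]
```

View pics/j.png

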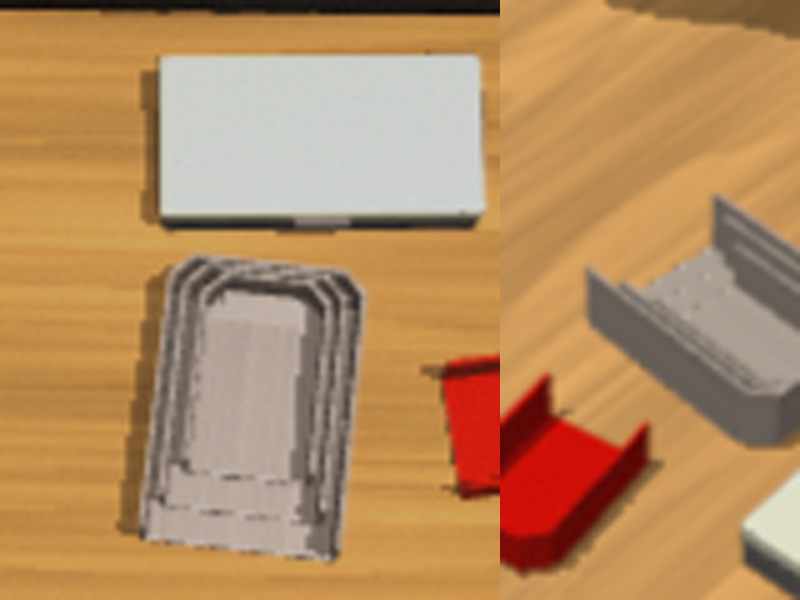

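The three trays are nested in the picture (250,400). The innermost face sits 66 mm from the large tray's centre, as expected for three 3 mm walls touching. The rear edges read -57 and -37 mm against -56 and -36 expected. The box and red tray are unmoved, so I'm handing in.

```bash
python3 -c "
from h import *
print(env.job_done())"
```

```text
the job is handed in; nothing more can be done
None
```

The three trays are nested, each pushed home to within about 1 mm by camera, and the job was handed in at about 15.5 s; the large tray slid about 11 mm forward in the process, and I saw nothing else on the desk move.

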